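Weigh an unevenly packed mailing tube on the parcel scale

ROBOT

A 6-joint arm with a two-finger parallel gripper is mounted at the origin on the work surface. World frame = base frame: x ahead of the robot, y to its left, z up, the work surface at z = 0. Lengths are in m, angles in rad, forces in N, time in s.
With the tool pointing down it reaches from about 0.25 to 0.725 m from the base axis. Payload 4 kg.
Tool frame: the origin (TCP) lies where the fingers leave the gripper's body, on its centre line; the fingertips stand 73 mm ahead of it and the grasp point (between the pads) lies 54 mm ahead of it; x points along the fingers, y is the direction in which the jaws open and shut, and the axes are right-handed (so a half turn about x gives the same grasp; the last joint's range is limited). The gripper opens to 85 mm and grips with 20 to 120 N. Pads are 22 mm wide; open, the fingers measure 114 mm over their backs; the gripper's body (76 mm by 85 mm) begins 54 mm behind the grasp point. The pads swing forward as they close: fully open they stand 13 mm farther back than shut.
Start: joints at [1.35, 0.241, 0.005, 1.335, 0, 1.571], TCP at [0.11, 0.488, 0.304] pointing down, gripper open.
Joint ranges: [-2.72, 2.72], [-1.05, 1.87], [-1.09, 1.28], [-1.99, 2.15], [-1.42, 1.44], [-3.14, 3.14]. Speed limits (rad/s): [2.79, 2.79, 3.14, 3.14, 3.14, 3.14].

INTERFACE

Orientations are given as a rotation vector (axis times angle).
In Python, from cell import bot, viewer, ticket gives the robot as it stands.
- The arm moves only by the tool arm_command, never from a script. Its argument "steps" is a list of rows, each a list of 3 entries, a list of its own where there are three numbers: the finger opening in m, from 0 to 0.0854, then the shift along the world's x, y, z in m, then the turn about the world's z in rad. In form: [[grip, [dx, dy, dz], twist], ...]. A call has exactly 10 rows; each row shifts and turns the commanded pose from where the row before left it; what a row does not reach is not made up. A row lasts 1/12 s, in which the tool goes at most 41.7 mm and 7.16 degrees, less where a joint would pass 70% of its speed; a pose out of reach is approached as far as the arm can. A call with a gripper value outside its range is refused whole. The fingers move at their own pace and stop on an object; "newtons" is the grip in N (left out, the last holds). Time passes only in rows, so rows that do not move let the fingers close, or fill a call up. It gives the time, the measured TCP pose, the force and the opening at its end, in the units of the state.
- bot.get_obs(): the state, without advancing time (a new reading comes with each control period).
- viewer.capture(name): name is "side" or "top" or "wrist"; returns a dict with "image" (480x640x3 uint8, red, green, blue), "fx", "fy", "cx", "cy" (pixels), "R" (3x3) and "t" (3): a world point X has camera coordinates R X + t. Camera axes: x right, y down, z forward; pixel columns grow to the right and rows downward; lengths in m; the calibration is good to about 2 mm. A picture is of the moment at which its call begins. There is no depth.
- ticket.finish_job(): hands the job in, once; it reports no verdict.
Trained networks look in a picture, given as the dict that the camera call returned (one of the last four; its "shot" number tells which), for a name from the list of things; names that differ only in an ending like _2 or _b are one class to them, and where a whole thing is asked for, a point or a joint stands for the part that bears it (a point fixed in the world has none). Each returns a list of dicts, best first, with "score" (0 to 1); they miss things now and then, are a little off and sometimes report something else, mostly with a low value. They report only what shows in the picture. A call takes as long as a camera call.
- viewer.outline_of(picture, name): "region" (480x640 bool, what is visible of it) and "extent" ([left, top, right, bottom] in pixels, round what is visible of it).
- viewer.pinpoint(picture, name): "at" ([column, row] in pixels: a listed point, or the origin of a listed thing).
The state is a dict: "t": time; "joint_pos": joint angles; "qd": joint speeds; "effort": joint torques, N m; "tool_pos": TCP position; "eef_rot": TCP orientation; "wrist_force": force on the tool from outside, world axes, zero at the start; "ft_torque": the same for the moment, N m; "gripper_width": finger opening in m.
Only numpy, scipy, OpenCV 4.12 (cv2) and the standard library are available. Lean on these libraries where they do the work, as an engineer would, in place of code of your own. Each camera call takes 0.05 s, during which the arm holds its last target. There are 200 camera calls.

TASK

Weigh the sealed mailing tube on the parcel scale: what is packed inside sits off its middle, so lift it just clear of the desk at trial points until you have found where it balances without tipping. Then carry it over and lay it gently along the scale's saddle at that balance point, so that it stays there level by itself, both ends clear of the desk, once you let go. The contents are delicate: never let the tube tip more than slightly, do not press it down on the scale, and leave the other things on the desk alone.

Things in the scene. Friction and masses are not known exactly. Their poses are not given: they have to be found in the camera images.
- tube_mid (a point): middle of the sealed mailing tube, on its axis: brown card, round, 48 mm diameter, 480 mm long, a square 54 mm cap 18 mm long on each end; 27 mm above the desk as it lies. x along the tube, z up. 0.7 to 0.9 kg, mostly a heavy item wedged fast inside, unseen: the balance point is up to 140 mm from the middle, either way. Gripped far from it, the tube strains or turns in the fingers
- saddle (a point): saddle on the scale's pan: a shallow V of aluminium sheet 30 mm long, 36 mm wide at the top (fingers holding the tube pass outside it), ends open. The point is where the tube's axis crosses the saddle's middle when seated: 101 mm above the desk, 43 mm above the pan, 29 mm above the V's bottom. y along the V, where the tube lies, either way round; z up. The balance point must be over the 30 mm
- pan (a joint): how far the scale's sprung pan, 105 by 125 mm, has sunk with its saddle (m): 0 empty, about 1 mm for each 3.5 N, 6 mm at its stop
- scale: grey housing of the parcel scale, fixed on the desk: 165 mm in x, 150 mm in y, 36 mm high (50 mm at the display strip on its -x edge); origin in the middle of its underside; the saddle's middle is 20 mm to its +x
- stapler: black stapler, 140 by 36 by 50 mm, bystander; origin in the middle of its underside, x along it
- notes: block of note paper, 76 by 76 by 35 mm, bystander; origin in the middle of its underside
- carton: white medicine carton with a blue band, 110 by 65 by 30 mm, bystander; origin in the middle of its underside
- kidney_dish: steel kidney dish, 190 by 97 by 36 mm, bystander; origin in the middle of its underside, x along it
- mug: white mug, 80 mm across, 95 mm high, bystander; origin in the middle of its underside
- sanitiser: pump bottle, 68 mm across, 195 mm high, bystander; origin in the middle of its underside
- sharps_bin: round yellow sharps bin, 124 mm across, 150 mm high, bystander; origin in the middle of its underside

How it is judged:
On the way:
1. the tube is lifted clear of the desk, at least 8 mm up and level within 4 degrees, before it touches the scale (height (world z) of tube_mid above 0.035 m and contact force between tube and the fingers above 1 N and contact force between tube and scale below 0.01 N and angle between tube_mid's own x axis and vertical between 1.501 and 1.641 rad), for 0.3 s.
At the end, for the whole second after the job is handed in: the tube lies along the saddle (its axis within 10 mm of the seated height, its middle within 35 mm of the saddle's line and its direction within about 9 degrees of the saddle's), level within 3 degrees, its weight on the scale (over 6 N), at rest and let go (contact force between tube and scale above 6 N and angle between tube_mid's own x axis and vertical between 1.518 and 1.623 rad and x of tube_mid in the frame of saddle between -0.035 and 0.035 m and z of tube_mid in the frame of saddle between -0.01 and 0.01 m and angle between the x axis of tube_mid and the y axis of saddle, either way round below 0.15 rad and contact force between tube and the fingers below 0.01 N and linear speed of tube below 0.01 m/s); the robot touches nothing.
It fails at once if the tube tips more than 10 degrees from level (angle between tube_mid's own x axis and vertical below 1.396 rad or angle between tube_mid's own x axis and vertical above 1.745 rad).
It fails at once if the tube presses on the scale with more than 20 N (contact force between tube and scale above 20 N).
It fails at once if another thing on the desk is moved by more than 20 mm (distance of any of stapler, notes, carton, kidney_dish, mug, sanitiser, sharps_bin from where it was at the start of the episode above 0.02 m).
It also fails if it takes over 58 s, if anything falls off the work surface, if the arm or the gripper's body presses on something with over 40 N, if the wrist force passes 120 N, or if a joint passes its speed limit or range.

## Working session

There is one attempt and no reset: what is moved stays moved. The work goes in short steps, Python scripts to look and compute and a tool call to move; the robot and the scene stay as the last step left them, time stands still between calls to the robot, and variables do not carry over. Pictures are saved under pics/ and viewed, on a budget of 10 in all, crops included, one or two more only if the job needs it, and the job is handed in when it is done.

Besides the shell and the picture viewer there is one more tool, called after "Call:" by a JSON object that holds its "fn" and its "kwargs", one argument or row to a line. arm_command: Moves the arm, as the interface text tells. Its arguments: {"type":"object","properties":{"steps":{"type":"array"},"newtons":{"type":"number"}},"required":["steps"]}

```bash
mkdir -p pics; cat > h.py <<'E'
import numpy as np, cv2
from cell import bot, viewer, ticket
def ray(p,uv,z):
    d=p["R"].T@np.array([(uv[0]-p["cx"])/p["fx"],(uv[1]-p["cy"])/p["fy"],1.]); c=-p["R"].T@p["t"]
    return c+d*(z-c[2])/d[2]
def save(p,n): cv2.imwrite(f"pics/{n}.png",p["image"][:,:,::-1])
def proj(p,X):
    c=p["R"]@np.array(X)+p["t"]; return np.array([p["fx"]*c[0]/c[2]+p["cx"],p["fy"]*c[1]/c[2]+p["cy"]])
E
python3 - <<'E'
from h import *
np.set_printoptions(precision=3,suppress=True)
ims=[]
for n in("top","side"):
    p=viewer.capture(n); ims.append(p["image"]); print(n,-p["R"].T@p["t"])
    save(p,n+"0")
    for o,z in(("tube_mid",.027),("saddle",.101),("scale",0),("stapler",0),("notes",0),("carton",0),("kidney_dish",0),("mug",0),("sanitiser",0),("sharps_bin",0)):
        r=viewer.pinpoint(p,o)[:1]
        for q in r: print(o,q["score"],q["at"],ray(p,q["at"],z))
    for o,z in(("tube_mid",.027),("scale",.04)):
        for q in viewer.outline_of(p,o)[:1]:
            b=cv2.minAreaRect(np.argwhere(q["region"])[:,::-1].astype(np.float32)); print(o,q["extent"],[ray(p,c,z)[:2] for c in cv2.boxPoints(b)])
E
```

```text
top [0.22  0.015 1.763]
tube_mid 0.64 [295.0, 269.5] [0.436 0.072 0.027]
saddle 0.74 [319.8, 190.1] [ 0.69  -0.01   0.101]
scale 0.89 [317.7, 198.1] [ 0.69  -0.005  0.   ]
stapler 0.72 [207.8, 209.5] [0.649 0.375 0.   ]
notes 0.77 [429.3, 209.3] [ 0.651 -0.393  0.   ]
carton 0.92 [187.8, 261.9] [0.466 0.436 0.   ]
kidney_dish 0.93 [446.5, 267.1] [ 0.448 -0.444  0.   ]
mug 0.69 [139.0, 286.3] [0.383 0.596 0.   ]
sanitiser 0.88 [152.5, 249.4] [0.509 0.558 0.   ]
sharps_bin 0.96 [487.9, 250.3] [ 0.507 -0.589  0.   ]
tube_mid [218.5, 255.9, 364.3, 284.0] [array([0.429, 0.325]), array([0.486, 0.322]), array([ 0.451, -0.169]), array([ 0.393, -0.164])]
scale [295.1, 173.4, 345.2, 229.0] [array([0.607, 0.083]), array([0.771, 0.049]), array([ 0.737, -0.1  ]), array([ 0.574, -0.063])]
side [-0.136 -0.864  0.872]
tube_mid 0.69 [288.7, 248.1] [0.441 0.081 0.027]
saddle 0.64 [382.0, 211.2] [ 0.706 -0.011  0.101]
scale 0.72 [367.6, 244.1] [ 0.661 -0.009  0.   ]
stapler 0.7 [292.5, 188.6] [0.657 0.391 0.   ]
notes 0.88 [465.3, 324.5] [ 0.643 -0.401  0.   ]
carton 0.73 [240.0, 199.9] [0.472 0.431 0.   ]
kidney_dish 0.9 [417.9, 374.9] [ 0.44  -0.441  0.   ]
mug 0.7 [194.8, 184.0] [0.393 0.617 0.   ]
sanitiser 0.85 [231.9, 184.3] [0.498 0.54  0.   ]
sharps_bin 0.77 [485.3, 405.5] [ 0.498 -0.58   0.   ]
tube_mid [247.0, 199.1, 343.1, 309.2] [array([0.419, 0.334]), array([0.531, 0.393]), array([ 0.458, -0.173]), array([ 0.375, -0.194])]
scale [335.9, 214.6, 407.4, 261.6] [array([0.605, 0.086]), array([0.833, 0.053]), array([ 0.711, -0.129]), array([ 0.513, -0.09 ])]
```

View pics/top0.png

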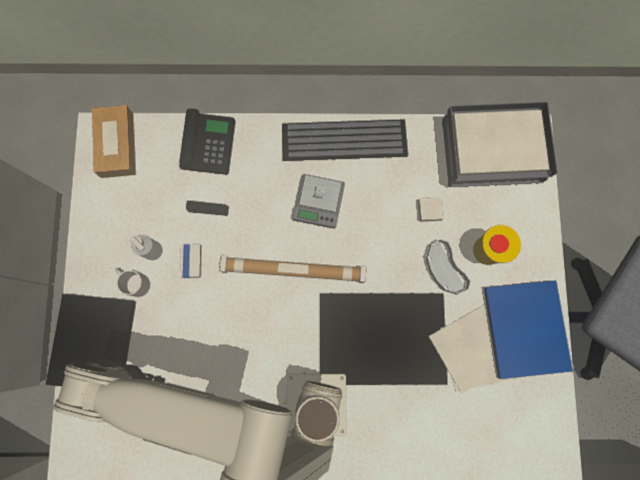

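View pics/side0.png

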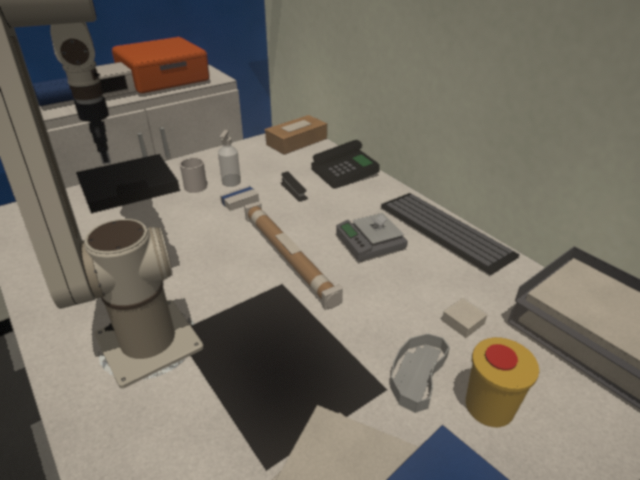

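Top view: the tube runs from about (222,264) to (363,273), and the scale is at (318,200) with its saddle at (320,190). Both fit the sizes given. Next I'll move above the tube's middle.

```bash
python3 - <<'E'
from h import *
from scipy.spatial.transform import Rotation as R
s=bot.get_obs(); print(s); print(R.from_rotvec(s["eef_rot"]).as_matrix().round(3))
E
```

```text
{'t': 1.3, 'joint_pos': array([ 1.34999027e+00,  2.40601764e-01,  4.99797538e-03,  1.33522375e+00,
       -4.13326134e-06,  1.57077927e+00]), 'qd': array([-0.00151444, -0.00017948,  0.00194283, -0.00081772, -0.00240721,
       -0.00131431]), 'effort': array([ 8.71989905e-04, -3.72218192e+01,  2.52690715e+01,  1.16674291e-03,
       -1.04614965e-04,  7.48419268e-06]), 'tool_pos': array([0.10950707, 0.48785173, 0.30390481]), 'eef_rot': array([ 0.17331891,  1.56383578, -0.17336844]), 'wrist_force': array([ 0.18630896,  0.17435579, -0.05836882]), 'ft_torque': array([-0.0229063 ,  0.04335064,  0.02775718]), 'gripper_width': 0.08560277259465536}
[[-0.     0.219  0.976]
 [-0.     0.976 -0.219]
 [-1.    -0.     0.   ]]
```

Call:
{"fn": "arm_command", "kwargs": {
  "steps": [
    [0.085, [0.0206, -0.0256, -0.003], -0.089],
    [0.085, [0.0206, -0.0256, -0.003], -0.089],
    [0.085, [0.0206, -0.0256, -0.003], -0.089],
    [0.085, [0.0206, -0.0256, -0.003], -0.089],
    [0.085, [0.0206, -0.0256, -0.003], -0.089],
    [0.085, [0.0206, -0.0256, -0.003], -0.089],
    [0.085, [0.0206, -0.0256, -0.003], -0.089],
    [0.085, [0.0206, -0.0256, -0.003], -0.089],
    [0.085, [0.0206, -0.0256, -0.003], -0.089],
    [0.085, [0.0206, -0.0256, -0.003], -0.089]
  ]
}}

```text
t: 2.13
tool_pos: [0.3162, 0.2305, 0.274]
eef_rot: [0.868, 1.391, -0.867]
wrist_force: [1.0, 0.4, -0.0]
gripper_width: 0.0846
```

Call:
{"fn": "arm_command", "kwargs": {
  "steps": [
    [0.085, [0.0206, -0.0256, -0.003], -0.089],
    [0.085, [0.0206, -0.0256, -0.003], -0.089],
    [0.085, [0.0206, -0.0256, -0.003], -0.089],
    [0.085, [0.0206, -0.0256, -0.003], -0.089],
    [0.085, [0.0206, -0.0256, -0.003], -0.089],
    [0.085, [0.0206, -0.0256, -0.003], -0.089],
    [0.085, [0, 0, 0], 0],
    [0.085, [0, 0, 0], 0],
    [0.085, [0, 0, 0], 0],
    [0.085, [0, 0, 0], 0]
  ]
}}

```text
t: 2.97
tool_pos: [0.4385, 0.0789, 0.2559]
eef_rot: [1.262, 1.175, -1.262]
wrist_force: [-0.6, 0.3, -0.3]
gripper_width: 0.0853
```

```bash
python3 - <<'E'
from h import *
from scipy.spatial.transform import Rotation as R
np.set_printoptions(precision=4,suppress=True)
p=viewer.capture("wrist"); save(p,"w1"); print(-p["R"].T@p["t"])
for o,z in(("tube_mid",.027),("saddle",.101),("scale",0)):
    for q in viewer.pinpoint(p,o)[:1]: print(o,q["score"],q["at"],ray(p,q["at"],z))
for o,z in(("tube_mid",.027),("scale",.036)):
    for q in viewer.outline_of(p,o)[:1]:
        b=cv2.minAreaRect(np.argwhere(q["region"])[:,::-1].astype(np.float32)); print(o,q["extent"],[ray(p,c,z)[:2] for c in cv2.boxPoints(b)])
s=bot.get_obs(); print(s["t"],s["tool_pos"],R.from_rotvec(s["eef_rot"]).as_matrix()[:,1],s["wrist_force"],s["ft_torque"],s["joint_pos"])
E
```

```text
[0.4428 0.1452 0.3267]
tube_mid 0.7 [318.8, 224.1] [0.4375 0.0772 0.027 ]
scale 0.78 [550.4, 281.5] [ 0.6725 -0.007   0.    ]
tube_mid [289.0, 0.0, 349.8, 391.6] [array([0.4265, 0.2556]), array([0.4742, 0.2522]), array([ 0.4573, -0.1041]), array([ 0.3924, -0.0995])]
scale [471.6, 207.4, 639.9, 374.9] [array([ 0.5717, -0.0584]), array([0.5836, 0.0889]), array([0.7379, 0.0561]), array([ 0.7466, -0.0988])]
3.2667 [0.4388 0.0789 0.2561] [ 0.9974 -0.0724  0.0003] [-1.2023  0.0689  0.2441] [-0.0151 -0.034   0.0829] [ 0.1779  0.1625 -0.2212  1.1867  0.      1.8211]
```

View pics/w1.png

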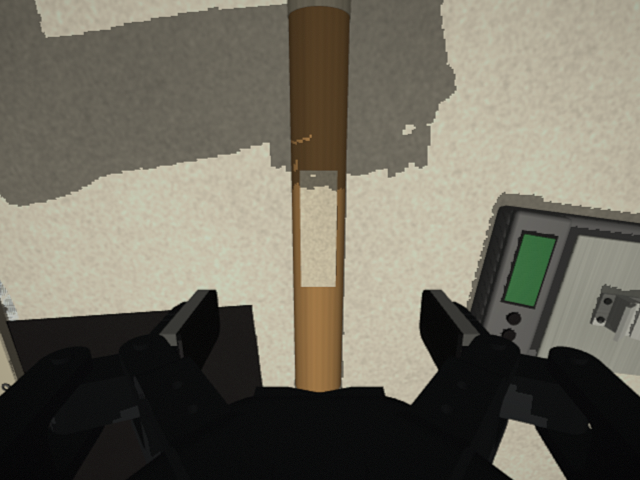

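The tube runs straight up the picture (columns 289–350) and is centred between the fingers. Its label, at about (318,228), marks the middle. I'll go down and grip there.

Call:
{"fn": "arm_command", "kwargs": {
  "steps": [
    [0.085, [0, 0, -0.029], 0],
    [0.085, [0, 0, -0.029], 0],
    [0.085, [0, 0, -0.029], 0],
    [0.085, [0, 0, -0.029], 0],
    [0.085, [0, 0, -0.029], 0],
    [0.085, [0, 0, -0.027], 0],
    [0.085, [0, 0, 0], 0],
    [0.045, [0, 0, 0], 0],
    [0.03, [0, 0, 0], 0],
    [0.03, [0, 0, 0], 0]
  ],
  "newtons": 40
}}

```text
t: 4.1
tool_pos: [0.4399, 0.0787, 0.0857]
eef_rot: [1.265, 1.173, -1.261]
wrist_force: [-5.0, 0.9, 2.5]
gripper_width: 0.0514
```

Call:
{"fn": "arm_command", "kwargs": {
  "steps": [
    [0.03, [0, 0, 0], 0],
    [0.03, [0, 0, 0], 0],
    [0.03, [0, 0, 0], 0],
    [0.03, [0, 0, 0], 0],
    [0.03, [0, 0, 0], 0],
    [0.03, [0, 0, 0], 0],
    [0.03, [0, 0, 0], 0],
    [0.03, [0, 0, 0], 0],
    [0.03, [0, 0, 0], 0],
    [0.03, [0, 0, 0], 0]
  ]
}}

```text
t: 4.93
tool_pos: [0.4393, 0.0786, 0.0858]
eef_rot: [1.265, 1.173, -1.262]
wrist_force: [-2.3, 1.0, 5.6]
gripper_width: 0.0466
```

```bash
cat >> h.py <<'E'
def st():
    np.set_printoptions(precision=4,suppress=True)
    s=bot.get_obs(); print(s["t"],s["tool_pos"],s["eef_rot"],"F",s["wrist_force"],"M",s["ft_torque"],s["gripper_width"])
E
python3 -c "
from h import *
st()"
```

```text
4.9333 [0.4393 0.0786 0.0858] [ 1.2651  1.1733 -1.2617] F [-2.252   0.9778  5.6045] M [ 0.1622  0.9416 -0.0358] 0.04660248540053464
```

Call:
{"fn": "arm_command", "kwargs": {
  "steps": [
    [0.03, [0, 0, 0.001], 0],
    [0.03, [0, 0, 0.001], 0],
    [0.03, [0, 0, 0.001], 0],
    [0.03, [0, 0, 0.001], 0],
    [0.03, [0, 0, 0], 0],
    [0.03, [0, 0, 0], 0],
    [0.03, [0, 0, 0], 0],
    [0.03, [0, 0, 0], 0],
    [0.03, [0, 0, 0], 0],
    [0.03, [0, 0, 0], 0]
  ]
}}

```text
t: 5.77
tool_pos: [0.4391, 0.0783, 0.0878]
eef_rot: [1.263, 1.173, -1.263]
wrist_force: [0.1, 0.4, -5.6]
gripper_width: 0.0467
```

```bash
python3 -c "
from h import *
st()
p=viewer.capture('side');st()
p=viewer.capture('wrist'); save(p,'w2');st()"
```

```text
5.7667 [0.4391 0.0783 0.0878] [ 1.2634  1.1734 -1.2635] F [ 0.0647  0.4207 -5.6099] M [ 0.3627 -0.134   0.072 ] 0.046735399710758484
5.8167 [0.4391 0.0782 0.0878] [ 1.2634  1.1733 -1.2636] F [ 0.6694  0.8591 -4.8806] M [ 0.3127 -0.0721  0.0243] 0.0466911983051892
5.8667 [0.4391 0.0783 0.0879] [ 1.2635  1.1733 -1.2635] F [ 0.4281  1.2443 -5.9289] M [ 0.2946 -0.1068  0.0351] 0.0466225332830411
```

The moment and force put the balance point about 0.10 m towards −y. I'll set the tube down, open, and move the grip there.

Call:
{"fn": "arm_command", "kwargs": {
  "steps": [
    [0.03, [0, 0, -0.001], 0],
    [0.03, [0, 0, -0.001], 0],
    [0.03, [0, 0, -0.002], 0],
    [0.03, [0, 0, 0], 0],
    [0.085, [0, 0, 0], 0],
    [0.085, [0, 0, 0], 0],
    [0.085, [0, 0, 0], 0],
    [0.085, [0, 0, 0], 0],
    [0.085, [0, 0, 0], 0],
    [0.085, [0, 0, 0], 0]
  ]
}}

```text
t: 6.7
tool_pos: [0.4391, 0.0782, 0.0838]
eef_rot: [1.263, 1.173, -1.264]
wrist_force: [0.3, 0.0, 0.6]
gripper_width: 0.085
```

Call:
{"fn": "arm_command", "kwargs": {
  "steps": [
    [0.085, [-0.0018, -0.025, 0], 0],
    [0.085, [-0.0018, -0.025, 0], 0],
    [0.085, [-0.0018, -0.025, 0], 0],
    [0.085, [-0.0018, -0.025, 0], 0],
    [0.085, [0, 0, 0], 0],
    [0.085, [0, 0, 0], 0],
    [0.03, [0, 0, 0], 0],
    [0.03, [0, 0, 0], 0],
    [0.03, [0, 0, 0], 0],
    [0.03, [0, 0, 0], 0]
  ]
}}

```text
t: 7.53
tool_pos: [0.4318, -0.0209, 0.0842]
eef_rot: [1.262, 1.174, -1.263]
wrist_force: [-1.3, 1.0, 3.3]
gripper_width: 0.0472
```

Call:
{"fn": "arm_command", "kwargs": {
  "steps": [
    [0.03, [0, 0, 0], 0],
    [0.03, [0, 0, 0], 0],
    [0.03, [0, 0, 0], 0],
    [0.03, [0, 0, 0.001], 0],
    [0.03, [0, 0, 0.001], 0],
    [0.03, [0, 0, 0.001], 0],
    [0.03, [0, 0, 0.001], 0],
    [0.03, [0, 0, 0.001], 0],
    [0.03, [0, 0, 0], 0],
    [0.03, [0, 0, 0], 0]
  ]
}}

```text
t: 8.37
tool_pos: [0.4317, -0.0219, 0.0887]
eef_rot: [1.263, 1.173, -1.264]
wrist_force: [-1.0, 1.0, -7.9]
gripper_width: 0.0471
```

```bash
python3 -c "
from h import *
st()
for n in ('side','wrist'): p=viewer.capture(n); save(p,n+'3');st()"
```

```text
8.3667 [ 0.4317 -0.0219  0.0887] [ 1.2631  1.1733 -1.2641] F [-1.0297  0.9536 -7.9343] M [-0.1499  0.0109  0.0322] 0.047057466373990234
8.4167 [ 0.4318 -0.0218  0.0888] [ 1.2633  1.1733 -1.264 ] F [ 0.6944  0.0167 -7.9566] M [-0.2063  0.0466  0.0833] 0.046938400797370106
8.4667 [ 0.4318 -0.0218  0.0888] [ 1.2633  1.1733 -1.2639] F [ 0.0177  1.0326 -7.8907] M [-0.1261  0.0003 -0.0159] 0.04709765949466821
```

Call:
{"fn": "arm_command", "kwargs": {
  "steps": [
    [0.03, [0, 0, -0.001], 0],
    [0.03, [0, 0, -0.002], 0],
    [0.03, [0, 0, -0.002], 0],
    [0.03, [0, 0, 0], 0],
    [0.085, [0, 0, 0], 0],
    [0.085, [0, 0, 0], 0],
    [0.085, [0, 0, 0], 0],
    [0.085, [0, 0, 0], 0],
    [0.085, [0.0008, 0.011, 0], 0],
    [0.085, [0.0008, 0.011, 0], 0]
  ]
}}

```text
t: 9.3
tool_pos: [0.4339, 0.0002, 0.0842]
eef_rot: [1.265, 1.172, -1.264]
wrist_force: [0.0, 0.1, -0.1]
gripper_width: 0.0849
```

Call:
{"fn": "arm_command", "kwargs": {
  "steps": [
    [0.085, [0, 0, 0], 0],
    [0.085, [0, 0, 0], 0],
    [0.03, [0, 0, 0], 0],
    [0.03, [0, 0, 0], 0],
    [0.03, [0, 0, 0], 0],
    [0.03, [0, 0, 0], 0],
    [0.03, [0, 0, 0], 0],
    [0.03, [0, 0, 0], 0],
    [0.03, [0, 0, 0], 0],
    [0.03, [0, 0, 0], 0]
  ]
}}

```text
t: 10.13
tool_pos: [0.4338, -0.0001, 0.0842]
eef_rot: [1.264, 1.172, -1.264]
wrist_force: [0.2, -1.8, 3.8]
gripper_width: 0.0465
```

```bash
python3 -c "
from h import *
st()"
```

```text
10.1333 [ 0.4338 -0.0001  0.0842] [ 1.2636  1.1719 -1.2637] F [ 0.1621 -1.7535  3.8417] M [-0.3876  0.0935 -0.0293] 0.046535915888049936
```

Call:
{"fn": "arm_command", "kwargs": {
  "steps": [
    [0.03, [0, 0, 0.001], 0],
    [0.03, [0, 0, 0.001], 0],
    [0.03, [0, 0, 0.001], 0],
    [0.03, [0, 0, 0.001], 0],
    [0.03, [0, 0, 0.001], 0],
    [0.03, [0, 0, 0.001], 0],
    [0.03, [0, 0, 0], 0],
    [0.03, [0, 0, 0], 0],
    [0.03, [0, 0, 0], 0],
    [0.03, [0, 0, 0], 0]
  ]
}}

```text
t: 10.97
tool_pos: [0.4335, 0.0003, 0.0899]
eef_rot: [1.263, 1.173, -1.264]
wrist_force: [0.9, -0.6, -8.4]
gripper_width: 0.047
```

```bash
python3 -c "
from h import *
st()
for n in ('side','wrist'): p=viewer.capture(n); save(p,n+'4');st()"
```

```text
10.9667 [0.4335 0.0003 0.0899] [ 1.2635  1.1734 -1.2635] F [ 0.8667 -0.5605 -8.4097] M [ 0.0293 -0.0238 -0.0224] 0.04697834610917986
11.0167 [0.4335 0.0003 0.0899] [ 1.2635  1.1734 -1.2635] F [ 0.5852  0.0321 -7.8184] M [-0.0726 -0.031   0.0297] 0.046776525594996544
11.0667 [0.4335 0.0003 0.0899] [ 1.2634  1.1734 -1.2635] F [-0.8065  0.2718 -7.5659] M [-0.0351 -0.0277  0.0197] 0.046210460168931516
```

Nearly balanced: the residual moment is within noise, about 3 mm. I'll lift it to carry height and measure again while moving towards the scale.

Call:
{"fn": "arm_command", "kwargs": {
  "steps": [
    [0.03, [0, 0, 0.004], 0],
    [0.03, [0, 0, 0.006], 0],
    [0.03, [0, 0, 0.01], 0],
    [0.03, [0, 0, 0.014], 0],
    [0.03, [0, 0, 0.016], 0],
    [0.03, [0, 0, 0.016], 0],
    [0.03, [0, 0, 0.014], 0],
    [0.03, [0, 0, 0.01], 0],
    [0.03, [0, 0, 0.006], 0],
    [0.03, [0, 0, 0.004], 0]
  ]
}}

```text
t: 11.9
tool_pos: [0.4338, 0.0003, 0.1911]
eef_rot: [1.264, 1.172, -1.262]
wrist_force: [0.2, -0.2, -7.9]
gripper_width: 0.047
```

```bash
python3 - <<'E'
from h import *
st(); M=[];F=[]
for i in range(12):
    p=viewer.capture(("wrist","side")[i==11]); s=bot.get_obs(); M.append(s["ft_torque"]); F.append(s["wrist_force"])
    if i==10:
        save(p,"w5")
        for o,z in(("tube_mid",.13),("saddle",.101),("scale",0)):
            for q in viewer.pinpoint(p,o)[:1]: print(o,q["score"],q["at"],ray(p,q["at"],z))
save(p,"s5")
print(np.mean(F,0),np.mean(M,0),np.std(M,0)/12**.5); st()
E
```

```text
11.9 [0.4338 0.0003 0.1911] [ 1.2644  1.1721 -1.2622] F [ 0.1557 -0.203  -7.9239] M [-0.0259 -0.0502 -0.0104] 0.047032174674415596
tube_mid 0.67 [623.8, 225.2] [0.5554 0.0277 0.13  ]
scale 0.79 [621.3, 223.2] [ 0.6707 -0.0093  0.    ]
[-0.1802 -0.1035 -7.8861] [-0.0254 -0.0065 -0.0013] [0.0076 0.0062 0.0102]
12.65 [0.4335 0.0003 0.1898] [ 1.2634  1.1734 -1.2636] F [ 0.6247 -0.5816 -7.78  ] M [-0.0202 -0.0156 -0.0106] 0.04657151018678289
```

View pics/s5.png

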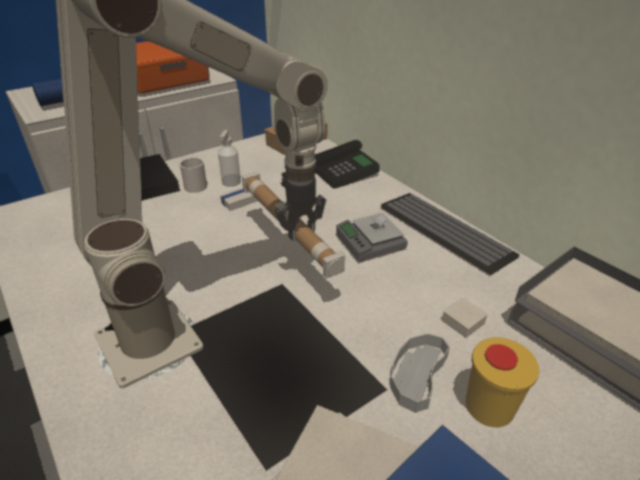

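View pics/w5.png

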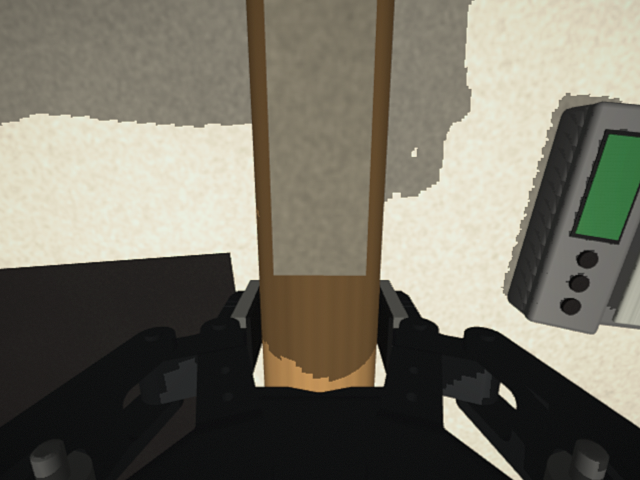

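Balance is about 3 mm to +y of the grip, tube weight 7.9 N, and the side view shows it hanging level. Next I'll move beside the scale, turn to its heading and look again.

Call:
{"fn": "arm_command", "kwargs": {
  "steps": [
    [0.03, [0.006, -0.001, 0], -0.006],
    [0.03, [0.014, -0.001, 0], -0.012],
    [0.03, [0.02, -0.002, 0], -0.016],
    [0.03, [0.02, -0.002, 0], -0.02],
    [0.03, [0.02, -0.002, 0], -0.02],
    [0.03, [0.02, -0.002, 0], -0.02],
    [0.03, [0.018, -0.002, 0], -0.016],
    [0.03, [0.01, -0.001, 0], -0.012],
    [0.03, [0.005, -0.001, 0], -0.006],
    [0.03, [0, 0, 0], -0.002]
  ]
}}

```text
t: 13.48
tool_pos: [0.5677, -0.014, 0.1894]
eef_rot: [1.358, 1.105, -1.358]
wrist_force: [-0.1, -0.2, -7.6]
gripper_width: 0.0464
```

```bash
python3 - <<'E'
from h import *
st(); 
for n in("wrist","top"):
    p=viewer.capture(n); save(p,n+"6")
    for o,z in(("saddle",.101),("scale",0)):
        for q in viewer.pinpoint(p,o)[:1]: print(o,q["score"],q["at"],ray(p,q["at"],z))
    for q in viewer.outline_of(p,"scale")[:1]:
        b=cv2.minAreaRect(np.argwhere(q["region"])[:,::-1].astype(np.float32)); print(q["extent"],[ray(p,c,.04)[:2] for c in cv2.boxPoints(b)])
st()
E
```

```text
13.4833 [ 0.5677 -0.014   0.1894] [ 1.3583  1.1052 -1.358 ] F [-0.0848 -0.2407 -7.5506] M [-0.0055  0.006   0.047 ] 0.04636116135636596
saddle 0.98 [575.1, 233.2] [ 0.6944 -0.0141  0.101 ]
scale 0.91 [451.8, 199.4] [ 0.6733 -0.0086  0.    ]
[379.5, 83.9, 625.5, 307.4] [array([ 0.6013, -0.0649]), array([0.6276, 0.0788]), array([0.7673, 0.0462]), array([ 0.7674, -0.1044])]
scale 0.72 [296.5, 222.3] [0.6038 0.0686 0.    ]
[295.2, 172.1, 305.8, 213.5] [array([0.7645, 0.0771]), array([0.7646, 0.0394]), array([0.6273, 0.0389]), array([0.6272, 0.0761])]
13.8833 [ 0.5661 -0.0137  0.1901] [ 1.3578  1.1058 -1.3578] F [ 0.1053  0.075  -7.9593] M [-0.0224 -0.0286 -0.0062] 0.046297713188906554
```

View pics/wrist6.png

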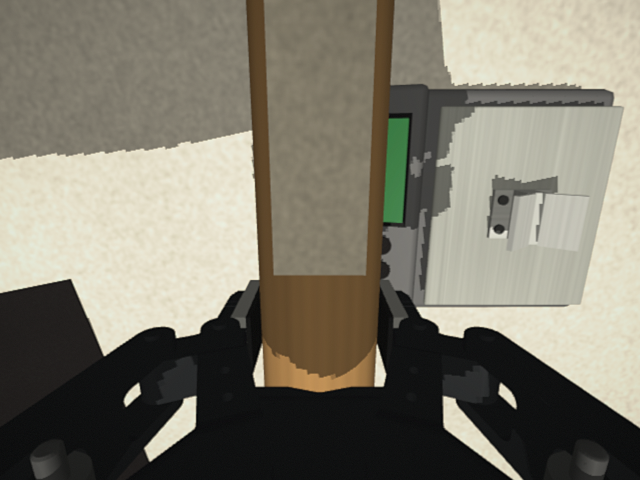

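```bash
python3 - <<'E'
from h import *
p=viewer.capture("wrist"); np.set_printoptions(precision=4,suppress=True)
c=[ray(p,q,.058)[:2] for q in((622,107),(580,304),(427,305))]; print(c,np.linalg.norm(c[0]-c[1]),np.linalg.norm(c[1]-c[2]),"yaw of y",np.degrees(np.arctan2(*(c[0]-c[1]))),"x",np.degrees(np.arctan2(*(c[1]-c[2])[::-1])))
print("pan centre",(c[0]+c[2])/2)
for q,z in(((541,194),.072),((540,246),.072),((588,195),.084),((580,250),.084),((515,193),.084),((508,249),.084)): print(q,ray(p,q,z)[:2])
yh=np.array([.2,.98]);xh=np.array([.98,-.2]);s=np.array([.694,-.014])
for a,b,z in((0,15,.072),(0,-15,.072),(18,15,.084),(18,-15,.084),(-18,15,.084),(-18,-15,.084)): print(a,b,proj(p,[*(s+xh*a/1e3+yh*b/1e3),z]))
o=bot.get_obs(); print("heading",np.degrees(2*np.arctan2(o["eef_rot"][0],o["eef_rot"][1])))
from scipy.spatial.transform import Rotation as R
print(R.from_rotvec(o["eef_rot"]).as_matrix()[:,1])
E
```

```text
[array([0.7503, 0.0379]), array([ 0.7268, -0.0812]), array([ 0.6282, -0.0616])] 0.12136886485749424 0.10050732682600605 yaw of y 11.157607892219012 x -11.218156870146506
pan centre [ 0.6893 -0.0119]
(541, 194) [0.6954 0.0011]
(540, 246) [ 0.6939 -0.0296]
(588, 195) [ 0.7121 -0.0012]
(580, 250) [ 0.708  -0.0311]
(515, 193) [0.6747 0.0076]
(508, 249) [ 0.6694 -0.0226]
0 15 [543.8873 194.1361]
0 -15 [534.9694 245.5655]
18 15 [592.8459 197.2063]
18 -15 [581.2857 251.7224]
-18 15 [524.2702 197.322 ]
-18 -15 [515.6306 251.8268]
heading 101.68617604401223
[ 0.9793 -0.2024  0.0001]
```

The V's edges match the projected model to a few pixels. Saddle is at (0.693, −0.0135), heading about 11.3°. I'll move over it.

Call:
{"fn": "arm_command", "kwargs": {
  "steps": [
    [0.03, [0.006, 0, 0], 0],
    [0.03, [0.012, 0, 0], 0],
    [0.03, [0.018, -0.001, 0], 0.006],
    [0.03, [0.02, -0.001, 0], 0],
    [0.03, [0.02, -0.001, 0], 0],
    [0.03, [0.02, 0, 0], 0],
    [0.03, [0.016, 0, 0], 0],
    [0.03, [0.01, 0, 0], 0],
    [0.03, [0.0045, 0, 0], 0],
    [0.03, [0, 0, 0], 0]
  ]
}}

```text
t: 14.77
tool_pos: [0.6939, -0.0167, 0.1891]
eef_rot: [1.353, 1.109, -1.354]
wrist_force: [0.1, 0.1, -8.1]
gripper_width: 0.0468
```

Call:
{"fn": "arm_command", "kwargs": {
  "steps": [
    [0.03, [0, 0, -0.003], 0],
    [0.03, [0, 0, -0.004], 0],
    [0.03, [0, 0, -0.004], 0],
    [0.03, [0, 0, -0.004], 0],
    [0.03, [0, 0, -0.004], 0],
    [0.03, [0, 0, -0.003], 0],
    [0.03, [0, 0, -0.001], 0],
    [0.03, [0, 0, 0], 0],
    [0.03, [0, 0, 0], 0],
    [0.03, [0, 0, 0], 0]
  ]
}}

```text
t: 15.6
tool_pos: [0.6932, -0.0167, 0.1673]
eef_rot: [1.354, 1.108, -1.353]
wrist_force: [0.2, 0.3, -7.7]
gripper_width: 0.047
```

```bash
python3 - <<'E'
from h import *
st(); M=[]
for i in range(5):
    p=viewer.capture(("wrist","side")[i==4]); M.append(np.r_[bot.get_obs()["wrist_force"],bot.get_obs()["ft_torque"]])
save(p,"s7")
print(np.mean(M,0)); st()
E
```

```text
15.6 [ 0.6932 -0.0167  0.1673] [ 1.354   1.1085 -1.3529] F [ 0.2392  0.2576 -7.7374] M [-0.013  -0.0293  0.0197] 0.046981529239244015
[-0.3247  0.1324 -8.1122 -0.0254  0.0176  0.0133]
15.85 [ 0.6931 -0.0167  0.1671] [ 1.3537  1.1087 -1.3533] F [-0.6005 -0.4567 -9.3543] M [-0.0165  0.049  -0.0206] 0.04698820191153786
```

Hovering about 9 mm above contact. Next, a slow descent to touch.

Call:
{"fn": "arm_command", "kwargs": {
  "steps": [
    [0.03, [0, 0, -0.0015], 0],
    [0.03, [0, 0, -0.0015], 0],
    [0.03, [0, 0, -0.0015], 0],
    [0.03, [0, 0, -0.0015], 0],
    [0.03, [0, 0, -0.001], 0],
    [0.03, [0, 0, -0.0005], 0],
    [0.03, [0, 0, -0.0005], 0],
    [0.03, [0, 0, 0], 0],
    [0.03, [0, 0, 0], 0],
    [0.03, [0, 0, 0], 0]
  ]
}}

```text
t: 16.68
tool_pos: [0.6931, -0.0167, 0.159]
eef_rot: [1.354, 1.109, -1.353]
wrist_force: [-0.2, 0.4, -7.8]
gripper_width: 0.0464
```

Call:
{"fn": "arm_command", "kwargs": {
  "steps": [
    [0.03, [0, 0, -0.0005], 0],
    [0.03, [0, 0, -0.0005], 0],
    [0.03, [0, 0, -0.0005], 0],
    [0.03, [0, 0, -0.0005], 0],
    [0.03, [0, 0, 0], 0],
    [0.03, [0, 0, 0], 0],
    [0.03, [0, 0, 0], 0],
    [0.03, [0, 0, 0], 0],
    [0.03, [0, 0, 0], 0],
    [0.03, [0, 0, 0], 0]
  ]
}}

```text
t: 17.52
tool_pos: [0.6931, -0.0167, 0.1572]
eef_rot: [1.354, 1.109, -1.353]
wrist_force: [-0.4, -0.5, -3.4]
gripper_width: 0.0462
```

Call:
{"fn": "arm_command", "kwargs": {
  "steps": [
    [0.03, [0, 0, -0.0005], 0],
    [0.03, [0, 0, -0.0005], 0],
    [0.03, [0, 0, 0], 0],
    [0.03, [0, 0, 0], 0],
    [0.03, [0, 0, 0], 0],
    [0.03, [0, 0, 0], 0],
    [0.03, [0, 0, 0], 0],
    [0.03, [0, 0, 0], 0],
    [0.03, [0, 0, 0], 0],
    [0.03, [0, 0, 0], 0]
  ]
}}

```text
t: 18.35
tool_pos: [0.6931, -0.0168, 0.1561]
eef_rot: [1.354, 1.109, -1.353]
wrist_force: [-1.9, 0.5, -0.6]
gripper_width: 0.0468
```

```bash
python3 - <<'E'
from h import *
st(); M=[]
for i in range(5):
    p=viewer.capture(("wrist","side")[i==4]); M.append(np.r_[bot.get_obs()["wrist_force"],bot.get_obs()["ft_torque"]])
save(p,"s8")
print(np.mean(M,0)); st()
E
```

```text
18.35 [ 0.6931 -0.0168  0.1561] [ 1.3538  1.1086 -1.3532] F [-1.8812  0.5204 -0.584 ] M [ 0.0072  0.3631 -0.0071] 0.04682262951332044
[-1.6843  0.2542 -0.0547 -0.031   0.2769 -0.0091]
18.6 [ 0.6931 -0.0167  0.1561] [ 1.3538  1.1087 -1.3532] F [-2.0235  0.1862  0.2535] M [-0.0038  0.2188 -0.0314] 0.04650582963383576
```

View pics/s8.png

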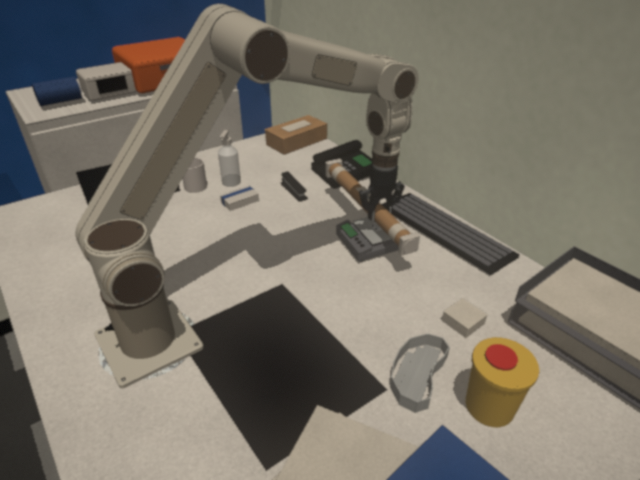

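The saddle now carries the whole weight (residual force about 0, moment about x about 0). I'll ease 1 mm to −x to remove the side load and open gradually.

Call:
{"fn": "arm_command", "kwargs": {
  "steps": [
    [0.03, [-0.0005, 0, 0], 0],
    [0.03, [-0.0005, 0, 0], 0],
    [0.03, [0, 0, 0], 0],
    [0.048, [0, 0, 0], 0],
    [0.05, [0, 0, 0], 0],
    [0.053, [0, 0, 0], 0],
    [0.056, [0, 0, 0], 0],
    [0.056, [0, 0, 0], 0],
    [0.056, [0, 0, 0], 0],
    [0.056, [0, 0, 0], 0]
  ],
  "newtons": 20
}}

```text
t: 19.43
tool_pos: [0.692, -0.0167, 0.1559]
eef_rot: [1.354, 1.109, -1.354]
wrist_force: [0.1, 0.0, 0.4]
gripper_width: 0.0563
```

```bash
python3 - <<'E'
from h import *
st()
for i in range(3): p=viewer.capture(("wrist","side")[i==2]); save(p,"o%d"%i)
st()
a=cv2.imread("pics/s8.png")[130:270,300:450];b=cv2.imread("pics/o2.png")[130:270,300:450]
cv2.imwrite("pics/cmp.png",cv2.resize(np.hstack([a,b]),None,fx=2.6,fy=2.6))
E
```

```text
19.4333 [ 0.692  -0.0167  0.1559] [ 1.3536  1.1089 -1.3535] F [0.1443 0.0196 0.4056] M [-0.0458  0.0188 -0.0785] 0.056342958083418944
19.5833 [ 0.692  -0.0168  0.1559] [ 1.3536  1.1089 -1.3535] F [ 0.1555  0.1299 -0.7161] M [-0.0025  0.0464 -0.034 ] 0.05599555173282098
```

View pics/cmp.png

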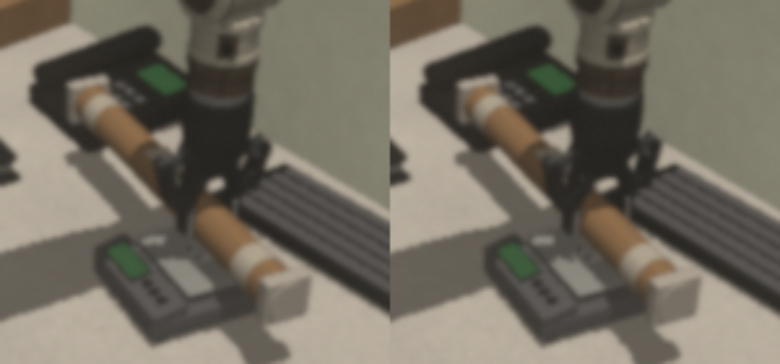

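The two crops, holding on the left and released on the right, show the tube in the same place. It stays level on the saddle. I'll open fully and rise straight up.

Call:
{"fn": "arm_command", "kwargs": {
  "steps": [
    [0.065, [0, 0, 0], 0],
    [0.075, [0, 0, 0], 0],
    [0.085, [0, 0, 0], 0],
    [0.085, [0, 0, 0], 0],
    [0.085, [0, 0, 0.003], 0],
    [0.085, [0, 0, 0.008], 0],
    [0.085, [0, 0, 0.012], 0],
    [0.085, [0, 0, 0.015], 0],
    [0.085, [0, 0, 0.02], 0],
    [0.085, [0, 0, 0.02], 0]
  ]
}}

```text
t: 20.42
tool_pos: [0.6918, -0.0168, 0.2351]
eef_rot: [1.353, 1.109, -1.354]
wrist_force: [-0.1, 0.0, -0.0]
gripper_width: 0.085
```

Call:
{"fn": "arm_command", "kwargs": {
  "steps": [
    [0.085, [-0.01, 0, 0.02], 0],
    [0.085, [-0.01, 0, 0.02], 0],
    [0.085, [-0.02, 0, 0.015], 0],
    [0.085, [-0.02, 0, 0.01], 0],
    [0.085, [-0.02, 0, 0], 0],
    [0.085, [-0.02, 0, 0], 0],
    [0.085, [0, 0, 0], 0],
    [0.085, [0, 0, 0], 0],
    [0.085, [0, 0, 0], 0],
    [0.085, [0, 0, 0], 0]
  ]
}}

```text
t: 21.25
tool_pos: [0.5929, -0.0167, 0.2992]
eef_rot: [1.354, 1.108, -1.352]
wrist_force: [0.3, -0.3, -0.5]
gripper_width: 0.085
```

```bash
python3 - <<'E'
from h import *
st()
p=viewer.capture("wrist"); save(p,"e1")
q=viewer.capture("side"); save(q,"e2")
b=q["image"][130:270,300:450,::-1]
cv2.imwrite("pics/end.png",np.hstack([cv2.resize(p["image"][:,:,::-1],(480,360)),cv2.resize(b,(300,360))]))
st()
E
```

```text
21.25 [ 0.5929 -0.0167  0.2992] [ 1.3542  1.1081 -1.3525] F [ 0.311  -0.2505 -0.4925] M [ 0.0509 -0.0433 -0.0165] 0.08499883487309003
21.35 [ 0.5928 -0.0168  0.2987] [ 1.3537  1.1088 -1.3533] F [-0.0195  0.064  -0.3105] M [-0.0169 -0.0284  0.017 ] 0.08524685350373477
```

View pics/end.png

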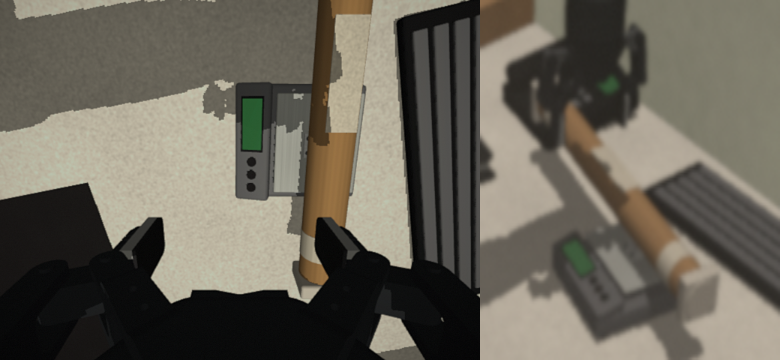

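The tube lies across the pan with no fingers on it. One numeric check of level and drift, then I'll hand it in.

```bash
python3 - <<'E'
from h import *
a=cv2.imread("pics/s8.png");p=viewer.capture("side");b=p["image"][:,:,::-1]
t=a[225:255,385:425]; r=cv2.matchTemplate(np.ascontiguousarray(b),t,cv2.TM_CCOEFF_NORMED); print(r.max(),np.unravel_index(r.argmax(),r.shape),"before",(225,385))
q=viewer.capture("wrist"); o=viewer.outline_of(q,"tube_mid")[0]; b=cv2.fitLine(np.argwhere(o["region"])[:,::-1].astype(np.float32),2,0,.01,.01).ravel()
c=[ray(q,b[2:]+k*b[:2],.099)[:2] for k in(-100,100)]; print(o["score"],c,"angle from y",np.degrees(np.arctan((c[1]-c[0])[0]/(c[1]-c[0])[1])))
for pt in viewer.pinpoint(q,"tube_mid")[:1]: print(pt["score"],ray(q,pt["at"],.099))
print(ticket.finish_job())
E
```

```text
0.9984869 (np.int64(225), np.int64(385)) before (225, 385)
0.68 [array([ 0.67841107, -0.06731276]), array([0.71432846, 0.08209417])] angle from y 13.517387686894928
0.79 [0.70784756 0.05777858 0.099     ]
the job is handed in; nothing more can be done
None
```

I weighed the tube on the saddle at its balance point and handed the job in at about 21.5 s. No verdict was reported.

- **Finding the balance:** I made three small lifts, at the middle, 100 mm from it and 78 mm from it. The wrist moment put the balance point about 75 mm from the middle, towards −y. The tube weighs about 7.9 N.
- **Placing it:** The tube was carried level to the scale, turned to its heading and lowered slowly. The wrist force dropped to about 0, so the saddle held the full weight. I then opened gradually and withdrew.
- **Last checks:**
  - In the side view the cap sits at exactly the same pixels before and after release, so the tube did not tip or drift.
  - The tube's heading measured about 13.5° against 11.3° for the saddle, which is inside the 9° limit.
  - The network's point for the tube's middle lies within a few millimetres of the saddle's line.
  - The wrist force is about 0 with the gripper clear.
- **Disagreements:** The side camera's first saddle estimate was about 15 mm off in x. I used the closer wrist view instead. I did not measure the other items again at the end, but the arm stayed clear of them.

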